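# Seat a dish on the kitchen scale and tap it onto the line

### The job

Set the round white dish ready for weighing on the kitchen scale, pushing it with closed fingers and never gripping or lifting it. First slide it away from you against the sprung back rail and press it home there for a second, about 6 N more than it takes to slide it; then tap it from the left along the rail until its centre is about a centimetre past the index line, and tap it back from the right, and again from either side as needed, until its centre stands on the line with the dish still against the rail. Be gentle (never more than 15 N on the dish), leave the jars, bottles and mug where they are, and finish clear of everything.

Things in the scene. Friction and masses are not known exactly. Their poses are not given: they have to be found in the camera images.
- scale: kitchen scale, white housing 260 mm wide (its y), 176 mm deep (its x), fixed. Origin: centre of its underside. Its x points away from the robot to the back rail, y to the left, z up; turned up to 0.2 rad. A display lip, 20 mm high, reaches 121 mm to the near side. On rubber mounts it carries a steel platform, 170 x 250 mm, its top 36 mm above the origin, with the rail on it
- platform (a joint): sideways shift (m) of the floating platform along the scale's y, + left, 0 at rest. It gives 1.7 mm per newton, at most 10 mm, and springs back when let go. A dish pushed sideways first travels with the platform, slips on it once the push overcomes friction, and goes back with the platform when let go, so it ends short of where it was pushed
- mark (a point): middle of the thin black index line on the platform, at its top; axes as the scale's. The line runs along x and up over the rail. The rail (rail_c0): a steel bar along y, 240 mm long, 8 mm thick, 32 mm high. It is adjustable: its near face stands 64 to 78 mm beyond this point (not reported: feel for it) and yields 0.2 mm per newton; over 12 N on it is too much. Line and rail move with the platform
- dish: straight-sided round white ceramic dish, open, 100 mm across, 34 mm tall, bottom 20 mm thick, 0.45 to 0.75 kg. Origin: centre of its underside; z up. Starts 28 to 55 mm left of the line, 8 to 50 mm clear of the rail; slides at 2 to 5.5 N. Push low, upright fingertips 5 to 10 mm above the platform, with next to no vertical force: pressed down, even by rubbing, it jams
- short_jar: short round spice jar, white cap, 40 mm across, 71 mm tall; a bystander. Origin: centre of its underside
- dark_jar: short round spice jar, black cap, 37 mm across, 84 mm tall; a bystander. Origin: centre of its underside
- slim_jar: slim round spice jar, white cap, 34 mm across, 89 mm tall; a bystander. Origin: centre of its underside
- mug: white mug with handle, 82 mm across, 94 mm tall; a bystander. Origin: centre of its underside
- amber_bottle: slim amber bottle, 44 mm across, 198 mm tall; a bystander. Origin: centre of its underside
- oil_bottle: slim pale bottle, 40 mm across, 146 mm tall; a bystander. Origin: centre of its underside
Mind the look-alikes: they are no part of the job. Of the things shaped like the dish, the white one is meant.

How it is judged (in metres and radians):
On the way, in this order (a step that is already met when the one before it is completed fails the run):
1. the dish is pressed home against the rail, with at least 3.5 N on the rail for 0.5 s (contact force between dish and rail_c0 above 3.5 N), for 0.5 s.
2. the dish has been tapped from the left until its centre is more than 4 mm past (right of) the line (y of dish in the frame of mark below -0.004 m), for 0.2 s.
At the end, for the whole second after the job is handed in: the dish stands upright and still on the platform, its axis within 3.5 mm of the index line sideways, its wall within 3 mm of the rail, and nothing touches it but platform and rail (y of dish in the frame of mark between -0.0035 and 0.0035 m and horizontal distance between dish and rail_c0 below 0.0572 m and z of dish in the frame of mark below 0.003 m and angle between dish's own z axis and vertical below 0.05 rad and linear speed of dish below 0.01 m/s).
It fails at once if the rail is loaded with more than 12 N (contact force between dish and rail_c0 above 12 N).
It fails at once if the fingers press the dish with more than 16 N (gripping it does) (contact force between the fingers and dish above 16 N).
It fails at once if the dish is lifted more than 8 mm off the platform or tipped by more than 0.25 rad (z of dish in the frame of mark above 0.008 m or angle between dish's own z axis and vertical above 0.25 rad).
It fails at once if the dish is driven more than 30 mm past the line (y of dish in the frame of mark below -0.03 m).
It fails at once if a jar, a bottle or the mug is moved by more than 15 mm (distance of any of short_jar, dark_jar, slim_jar, mug, amber_bottle, oil_bottle from where it was at the start of the episode above 0.015 m).
It also fails if it takes over 72 s, if anything falls off the work surface, if the arm or the gripper's body presses on something with over 40 N, if the wrist force passes 120 N, or if a joint passes its speed limit or range.

### The arm

A 7-joint arm with a two-finger parallel gripper is mounted at the origin on a cart in front of the work surface, level with it; the furniture and walls round the work are solid. World frame = base frame: x ahead of the robot, y to its left, z up, the work surface at z = 0. Lengths are in mm, angles in rad, forces in N, time in s.
With the tool pointing down it reaches from about 425 to 925 mm from the base axis. Payload 6.8 kg.
Tool frame: the origin (TCP) lies between the finger pads; the fingertips stand ahead of it and the grasp point (between the pads) is the TCP (tip_extent is the z of the fingertips in the tool frame, in mm); z points along the fingers, y is the line along which they close (so a half turn about z gives the same grasp; the last joint's range is limited). The gripper opens to 85 mm and grips with 20 to 120 N. Pads are 22 mm wide; open, the fingers measure 114 mm over their backs; the gripper's body (76 mm by 85 mm) begins 54 mm behind the grasp point. The pads swing forward as they close: fully open they stand 13 mm farther back than shut.
Start: joints at [1.126, 0.477, 0.022, 1.555, -0.011, 1.109, -0.083], TCP at [223.076, -637.091, 219.008] pointing down, gripper open.
Joint ranges: [-2.96, 2.96], [-0.34, 2.1], [-1.41, 1.46], [0.24, 2.44], [-1.37, 4.51], [0.17, 1.92], [-2.96, 2.96]. Speed limits (rad/s): [2.39, 2.39, 3.14, 3.14, 3.14, 3.14, 3.14].

### API

Orientations are given as a unit quaternion [w, x, y, z].
In Python, from plant import * gives the robot as it stands.
- The arm moves only by the shell command python3 -m handwheel 'ROWS'. ROWS is JSON, a list that holds one entry, the list of rows, each a list of 7 numbers: the shift along the tool's x, y, z normalised to -1 to 1, where 1 is 50 cm, then the turn, a rotation vector about the tool's x, y, z normalised to -1 to 1, where 1 is 45 degrees, then the opening, from 0 (shut) to 1 (fully open). A call has 1 to 12 rows; each row is the pose to reach, as a shift and turn from the pose commanded when the call began, along the tool's axes at that moment; what a row does not reach only later rows make up. A row lasts 1/10 s, in which the tool goes at most 50 mm and 8.59 degrees, less where a joint would pass 70% of its speed; a pose out of reach is approached as far as the arm can. A call with a number of a shift or a turn outside -1 to 1 is refused whole. A call with a gripper value outside its range is refused whole. The fingers move at their own pace and stop on an object; the grip force is fixed at half the most. Time passes only in rows, so rows that repeat a pose let the fingers close. It gives the time, the measured TCP pose, the force, the opening and the grip force at its end, in the units of the state.
- observe(): the state, without advancing time (a new reading comes with each control period).
- get_image(name): name is "side" or "top" or "wrist"; returns a dict with "frame" (480x640x3 uint8, red, green, blue), "range_z" (480x640 float32, mm along the optical axis (not along the pixel's ray), 0 where there is no reading), "vertical_fov" (degrees; the focal length in pixels is half the picture's height over the tangent of half this angle, whatever the lens; pixels are square), "cx", "cy" (the principal point, pixels), "D" ([k1, k2, p1, p2, k3] as OpenCV has them; the pictures are not rectified), "T" (4x4, takes a point from camera to world coordinates); the wrist camera has in their place "tool_from_camera" (4x4, takes a point from camera to tool coordinates, whose origin is the TCP and whose axes are the flange's). Camera axes: x right, y down, z forward; pixel columns grow to the right and rows downward; lengths in mm; the calibration is good to about 2 mm. A picture is of the moment at which its call begins: read the wrist's pose just before it.
- sign_off(): hands the job in; it is judged then, once.
The state is a dict: "t": time; "joints": joint angles; "joint_velocities": joint speeds; "joint_efforts": joint torques, N m; "position": TCP position; "orientation": TCP orientation; "contact_force": force on the tool from outside, world axes, zero at the start; "moment": the same for the moment, N m; "grip_width": opening from 0.0 (shut) to 1.0 (fully open); "grasp_force": force on a finger pad.
Only numpy, scipy, OpenCV 4.12 (cv2) and the standard library are available. Lean on these libraries where they do the work, as an engineer would, in place of code of your own. Each camera call takes 0.05 s, during which the arm holds its last target. There are 200 camera calls.

## Working session

There is one attempt and no reset: what is moved stays moved. The work goes in short steps, Python scripts to look and compute and a shell command to move; the robot and the scene stay as the last step left them, time stands still between calls to the robot, and variables do not carry over. Pictures are saved under pics/ and viewed, at most 10 in all, crops included, and the job is handed in when it is done.

```bash
mkdir -p pics; ls; python3 - <<'E'
from plant import *
import cv2
s=observe();print(s)
for n in("top","side"):
    d=get_image(n);cv2.imwrite(f"pics/{n}0.png",d["frame"][:,:,::-1])
    import numpy as np
    np.savez(f"pics/{n}0.npz",**d)
    print(n,d["vertical_fov"],d["cx"],d["cy"],d["D"],d["T"])
E
```

```text
pics
{'t': 0.0, 'joints': array([ 1.12590296,  0.47783157,  0.02235319,  1.55645444, -0.01151024,
        1.10929487, -0.08309229]), 'joint_velocities': array([-9.47264335e-04,  1.16868282e-05,  5.74771141e-04, -1.27651852e-03,
       -9.05787071e-04,  3.35868113e-04, -9.11834433e-04]), 'joint_efforts': array([-6.35678080e-04, -5.96458375e+01,  1.60796173e+00, -2.81204921e+01,
        1.25232138e-02,  9.45267297e-03, -1.32331607e-05]), 'position': array([ 222.83703011, -636.50267892,  218.00363034]), 'orientation': array([-9.02890679e-04,  9.85853258e-01,  1.67608142e-01, -2.22712837e-04]), 'contact_force': array([-0.14077481, -0.21365765, -0.39021348]), 'moment': array([ 0.00401976, -0.02180254,  0.02277091]), 'grasp_force': 0.0, 'grip_width': 1.00277531975385}
top 47.36051291548514 323.4115028886704 241.16224709108087 [-0.09941736  0.          0.          0.          0.        ] [[-2.60628057e-02 -9.91972738e-01  1.23736888e-01  3.98481425e+02]
 [-9.99550936e-01  2.76904935e-02  1.14526295e-02  7.18764998e+01]
 [-1.47870317e-02 -1.23382835e-01 -9.92248971e-01  1.35668574e+03]
 [ 0.00000000e+00  0.00000000e+00  0.00000000e+00  1.00000000e+00]]
side 47.47389923501138 308.8098153386506 237.09390860839412 [-0.04055311  0.          0.          0.          0.        ] [[ 9.97659350e-01  3.27054062e-02 -6.00514671e-02  6.06530116e+02]
 [ 6.77499390e-02 -5.91713215e-01  8.03296594e-01 -8.20313297e+02]
 [-9.26110528e-03 -8.05484840e-01 -5.92544010e-01  7.01730355e+02]
 [ 0.00000000e+00  0.00000000e+00  0.00000000e+00  1.00000000e+00]]
```

View pics/top0.png

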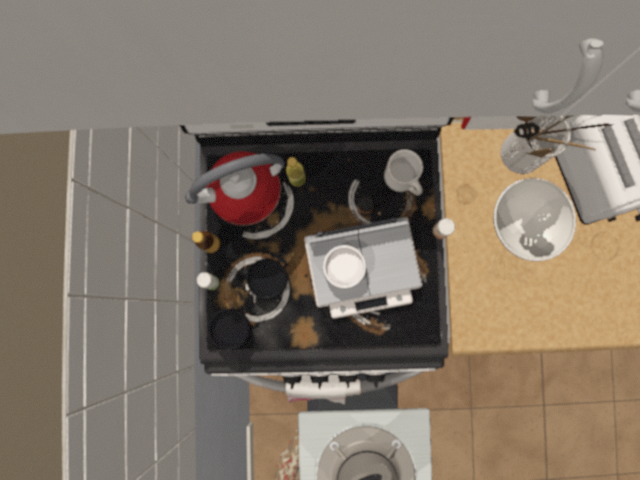

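View pics/side0.png

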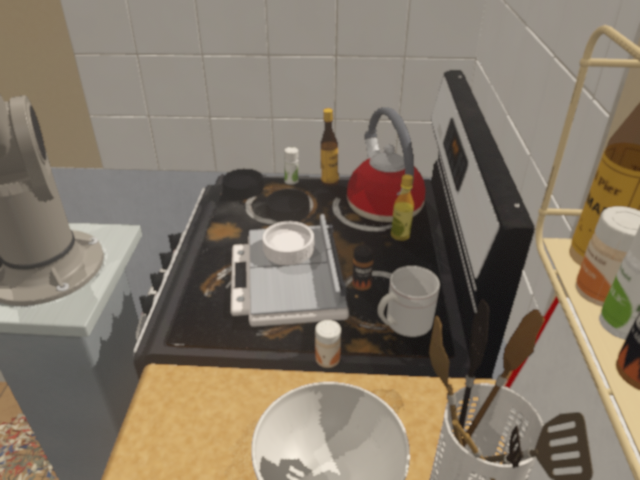

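The top view shows the white dish at about (345,266) on the scale (platform ~(305-420, 222-305)), with the rail on its upper edge. The side view shows the dark jar just behind the rail, the mug at (412,300) and the short jar at (328,343). Now I'll get the coarse positions.

```bash
cat > h.py <<'E'
from plant import *
import numpy as np, cv2
from scipy.spatial.transform import Rotation as R
def K(d):
    f=240/np.tan(np.radians(d["vertical_fov"])/2); return np.array([[f,0,d["cx"]],[0,f,d["cy"]],[0,0,1.]])
def toolT(s):
    T=np.eye(4);q=s["orientation"];T[:3,:3]=R.from_quat([q[1],q[2],q[3],q[0]]).as_matrix();T[:3,3]=s["position"];return T
def wrist():
    s=observe();d=get_image("wrist");d["T"]=toolT(s)@d["tool_from_camera"];return d
def rays(d,uv):
    p=cv2.undistortPoints(np.array(uv,float).reshape(-1,1,2),K(d),np.array(d["D"])).reshape(-1,2)
    return np.c_[p,np.ones(len(p))]
def plane(d,uv,z):
    r=rays(d,uv)@d["T"][:3,:3].T;o=d["T"][:3,3]
    return o+r*((z-o[2])/r[:,2])[:,None]
def pix(d,P):
    T=np.linalg.inv(d["T"]);return cv2.projectPoints(np.array(P,float).reshape(-1,1,3),cv2.Rodrigues(T[:3,:3])[0],T[:3,3],K(d),np.array(d["D"]))[0].reshape(-1,2)
def cloud(d):
    v,u=np.mgrid[:480,:640];r=rays(d,np.c_[u.ravel(),v.ravel()])
    P=(r*d["range_z"].reshape(-1,1))@d["T"][:3,:3].T+d["T"][:3,3];P[d["range_z"].ravel()==0]=np.nan
    return P.reshape(480,640,3)
E
python3 - <<'E'
from h import *
np.set_printoptions(precision=1,suppress=True)
d=dict(np.load("pics/top0.npz"));P=cloud(d)
for n,u,v in[("dish in",345,266),("plat",390,260),("mug",400,165),("amber",205,240),("slim",207,280),("short",445,227),("oil",295,168),("bare",420,320),("cabinet",320,60),("kettle",238,183),("back",320,128)]: print(n,P[v,u])
print(plane(d,[(345,262)],70),plane(d,[(306,237),(413,222),(420,290),(317,306)],36))
m=(P[:,:,2]>62)&(P[:,:,2]<80)&(d["frame"].min(2)>150)
n,l,st,c=cv2.connectedComponentsWithStats(m.astype(np.uint8))
for i in range(1,n):
    if st[i,4]>30: print(st[i],c[i],plane(d,[c[i]],70))
w=observe();W=wrist();print(W["T"],W["vertical_fov"],W["tool_from_camera"])
try: print(tip_extent)
except Exception as e: print(e)
import plant;print([x for x in dir(plant) if x[0]!='_'])
E
```

```text
dish in [499.4  37.1  58.9]
plat [512.8 -72.9  35.5]
mug [ 755.5 -111.5    8. ]
amber [559.3 351.6 147.4]
slim [472.9 360.7  87.8]
short [ 584.9 -203.8   69.3]
oil [724.2 147.3 125.9]
bare [ 365.7 -144.1    5.7]
cabinet [586.5  75.4 964.7]
kettle [694.5 281.  119.2]
back [805.4  86.6 164.5]
[[508.   37.1  70. ]] [[ 574.6  129.3   36. ]
 [ 604.2 -133.    36. ]
 [ 438.2 -142.4   36. ]
 [ 406.8  106.6   36. ]]
[502 182  19  14  37] [510.3 186.9] [[ 678.5 -368.6   70. ]]
[531 201  44  59 261] [564.3 234.2] [[ 559.7 -493.1   70. ]]
[438 219  17  16 212] [445.9 226.5] [[ 585.9 -205.9   70. ]]
[359 221  48  12 125] [382.6 226.7] [[589.6 -54.8  70. ]]
[309 231  49  13 131] [332.5 236.3] [[569.8  64.8  70. ]]
[323 246  43  43 294] [344.3 266. ] [[498.6  39.1  70. ]]
[[   0.3   -0.9   -0.3  293. ]
 [  -0.9   -0.3   -0.1 -612.7]
 [  -0.     0.3   -1.   373.3]
 [   0.     0.     0.     1. ]] 59.80014807913383 [[   0.    -1.    -0.3   74. ]
 [   1.     0.     0.     0.4]
 [  -0.    -0.3    1.  -155.2]
 [   0.     0.     0.     1. ]]
19.0
['Unreachable', 'get_image', 'observe', 'sign_off', 'tip_extent']
```

```bash
python3 -m handwheel '[[[0.1,-0.1,0,0,0,0.05,0],[0.2,-0.2,0,0,0,0.1,0],[0.26,-0.28,0,0,0,0.15,0],[0.33,-0.35,0,0,0,0.219,0],[0.4,-0.42,0,0,0,0.219,0],[0.46,-0.5,0,0,0,0.219,0],[0.52,-0.57,0,0,0,0.219,0],[0.57,-0.62,0,0,0,0.219,0],[0.6,-0.65,0,0,0,0.219,0],[0.6,-0.65,0,0,0,0.219,0]]]'; python3 - <<'E'
from h import *
s=observe();T=toolT(s);print(s["position"],T[:3,:3].round(3))
print(T[:3,:3].T@(np.array([490,10,225])-s["position"])/500)
E
```

```text
t: 1.15
position: [401.3, -225.4, 219.2]
orientation: [-0.001, 0.996, 0.087, 0.001]
contact_force: [-0.7, -0.9, -0.2]
grip_width: -0.001
grasp_force: 0.0
[ 401.32567078 -225.42180215  219.19894234] [[ 0.985  0.174  0.001]
 [ 0.174 -0.985  0.002]
 [ 0.001 -0.001 -1.   ]]
[ 0.25637196 -0.4329445  -0.01064567]
```

```bash
python3 -m handwheel '[[[0.05,-0.08,-0.02,0,0,0,0],[0.1,-0.16,-0.04,0,0,0,0],[0.15,-0.24,-0.06,0,0,0,0],[0.2,-0.32,-0.08,0,0,0,0],[0.24,-0.4,-0.1,0,0,0,0],[0.255,-0.43,-0.1,0,0,0,0],[0.255,-0.43,-0.1,0,0,0,0],[0.255,-0.43,-0.1,0,0,0,0],[0.255,-0.43,-0.1,0,0,0,0]]]'; python3 - <<'E'
from h import *
d=wrist();np.savez("pics/w1.npz",**d);cv2.imwrite("pics/w1.png",d["frame"][:,:,::-1]);print(d["T"].round(3),d["D"])
E
```

```text
t: 2.05
position: [488.8, -0.2, 268.6]
orientation: [0.0, 0.997, 0.081, -0.001]
contact_force: [-1.2, 0.5, 0.8]
grip_width: -0.001
grasp_force: 0.0
[[ 1.62000e-01 -9.44000e-01 -2.88000e-01  5.62196e+02]
 [-9.87000e-01 -1.54000e-01 -4.80000e-02  1.14680e+01]
 [ 1.00000e-03  2.92000e-01 -9.56000e-01  4.23644e+02]
 [ 0.00000e+00  0.00000e+00  0.00000e+00  1.00000e+00]] [0.01629422 0.         0.         0.         0.        ]
```

View pics/w1.png

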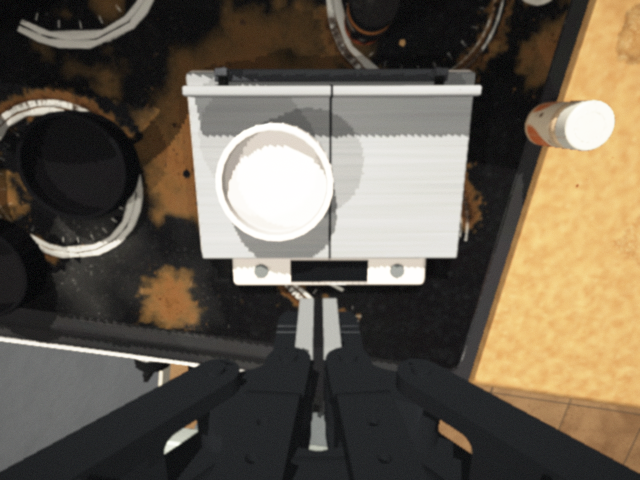

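The wrist view shows the dish rim circle at (275,181), the index line at column ~331 between rows 100 and 258, and the rail top at rows 86–95.

```bash
cat >> h.py <<'E'
def line(d,rows,u0,w=10):
    g=d["frame"].astype(float).mean(2);out=[]
    for v,uc in zip(rows,u0):
        a=g[v,int(uc)-w:int(uc)+w+1];b=np.median(a)-a;b[b<0.35*b.max()]=0
        if b.max()>25: out.append(((b*np.arange(len(a))).sum()/b.sum()+int(uc)-w,v))
    return np.array(out)
E
python3 - <<'E'
from h import *
np.set_printoptions(precision=1,suppress=True)
d=dict(np.load("pics/w1.npz"));g=d["frame"].min(2)
L=line(d,range(145,255,4),[331]*28);P=plane(d,L,36)
vx,vy,x0,y0=cv2.fitLine(P[:,:2].astype(np.float32),cv2.DIST_HUBER,0,.01,.01).ravel()
print("line yaw",np.arctan2(vy,vx)*np.sign(vx),L[[0,-1]],P[[0,-1]])
# rail near edge at top
for u in (215,300,440): print(u,d["frame"][80:104,u].mean(1).astype(int))
C=cloud(d)
for v,u in((89,260),(89,440),(200,400),(181,275),(230,220)):print(v,u,C[v,u])
m=((C[:,:,2]>62)&(C[:,:,2]<78)).astype(np.uint8);m[:115]=0;m[260:]=0;m[:,400:]=0
c=max(cv2.findContours(m,0,1)[0],key=cv2.contourArea);q=plane(d,c[:,0],70)
(cx,cy),r=cv2.minEnclosingCircle(q[:,:2].astype(np.float32));e=cv2.fitEllipse(q[:,:2].astype(np.float32));print("dish",cx,cy,r,e)
E
```

```text
line yaw 0.14119667 [[330.  145. ]
 [329.1 253. ]] [[538.1  -4.   36. ]
 [436.3 -20.7  36. ]]
215 [ 98 130 168 179 167 186 214 225 229 225 224 222 219 211 186 149 122 114
 124 124 128 126 124 126]
300 [ 40  56  77  93 107 152 206 228 229 226 225 224 221 211 187 151 125 122
 138 149 149 147 146 146]
440 [ 16  13  11  23  82 165 220 236 235 234 231 226 220 201 171 134 119 130
 137 136 140 141 141 141]
89 260 [573.9  59.8  68.9]
89 440 [597.1 -82.   68.2]
200 400 [499.  -77.5  36.6]
181 275 [501.1  39.3  56.3]
230 220 [442.5  86.7  36.6]
dish 500.7489013671875 38.97916793823242 50.461002349853516 ((500.4336853027344, 38.81525421142578), (98.3563003540039, 99.31715393066406), 95.05400085449219)
```

```bash
python3 -m handwheel '[[[-0.05,-0.037,0.08,0,0,0,0],[-0.104,-0.073,0.16,0,0,0,0],[-0.104,-0.073,0.24,0,0,0,0],[-0.104,-0.073,0.32,0,0,0,0],[-0.104,-0.073,0.37,0,0,0,0],[-0.104,-0.073,0.39,0,0,0,0],[-0.104,-0.073,0.4,0,0,0,0],[-0.104,-0.073,0.4,0,0,0,0],[-0.104,-0.073,0.4,0,0,0,0]]]'; python3 - <<'E'
from h import *
d=wrist();np.savez("pics/w2.npz",**d);cv2.imwrite("pics/w2.png",d["frame"][:,:,::-1]);s=observe();print(s["position"],s["contact_force"],toolT(s)[:3,:3].round(3))
E
```

```text
t: 3.0
position: [433.1, 29.2, 70.1]
orientation: [0.0, 0.997, 0.082, 0.001]
contact_force: [0.7, 0.4, 0.2]
grip_width: -0.003
grasp_force: 0.0
[433.09819457  29.21529338  70.12395283] [-0.16586481  0.44973854 -0.03215903] [[ 0.987  0.164  0.002]
 [ 0.164 -0.987  0.   ]
 [ 0.002  0.    -1.   ]]
```

View pics/w2.png

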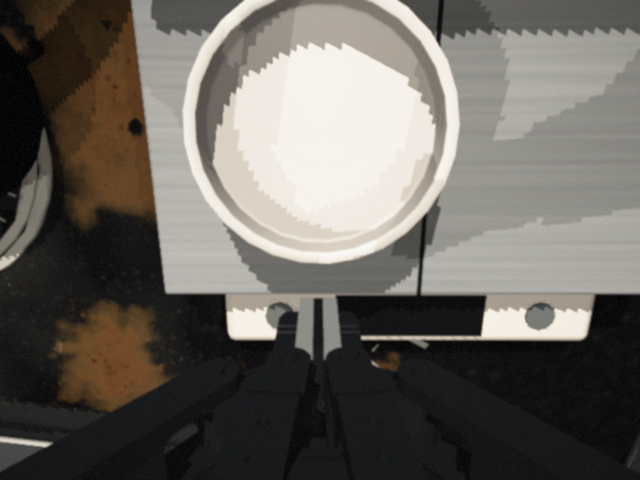

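The wrist view shows the fingers (column 319) centred behind the dish (321), about 7 mm clear. I'll lower them to 7 mm above the platform and creep forward.

```bash
python3 -m handwheel '[[[0,0,0.008,0,0,0,0],[0,0,0.015,0,0,0,0],[0,0,0.015,0,0,0,0],[0.004,0,0.015,0,0,0,0],[0.008,0,0.015,0,0,0,0],[0.01,0,0.015,0,0,0,0],[0.012,0,0.015,0,0,0,0],[0.014,0,0.015,0,0,0,0],[0.014,0,0.015,0,0,0,0]]]'; python3 -m handwheel '[[[0.002,0,0,0,0,0,0],[0.004,0,0,0,0,0,0],[0.006,0,0,0,0,0,0],[0.008,0,0,0,0,0,0],[0.01,0,0,0,0,0,0],[0.012,0,0,0,0,0,0]]]';python3 -m handwheel '[[[0.002,0,0,0,0,0,0],[0.004,0,0,0,0,0,0],[0.006,0,0,0,0,0,0],[0.008,0,0,0,0,0,0],[0.01,0,0,0,0,0,0]]]'
```

```text
t: 3.95
position: [439.1, 30.4, 61.5]
orientation: [-0.0, 0.997, 0.082, 0.0]
contact_force: [-0.8, 0.7, -0.5]
grip_width: 0.001
grasp_force: 0.0
t: 4.55
position: [445.0, 31.4, 61.5]
orientation: [0.0, 0.997, 0.082, 0.0]
contact_force: [-0.4, 0.2, 0.4]
grip_width: -0.0
grasp_force: 0.0
t: 5.05
position: [449.9, 32.2, 61.5]
orientation: [0.0, 0.997, 0.082, 0.0]
contact_force: [-0.3, -0.1, -0.7]
grip_width: -0.002
grasp_force: 0.0
```

```bash
for i in 1 2; do python3 -m handwheel '[[[0.002,0,0,0,0,0,0],[0.004,0,0,0,0,0,0],[0.006,0,0,0,0,0,0],[0.008,0,0,0,0,0,0]]]' | sed -n '2p;4p'; done; python3 - <<'E'
from h import *
d=wrist();cv2.imwrite("pics/w3.png",d["frame"][:,:,::-1])
E
```

```text
position: [453.8, 32.9, 61.5]
contact_force: [0.9, 0.0, 0.1]
position: [457.8, 33.6, 61.5]
contact_force: [0.1, -0.2, -0.8]
```

View pics/w3.png

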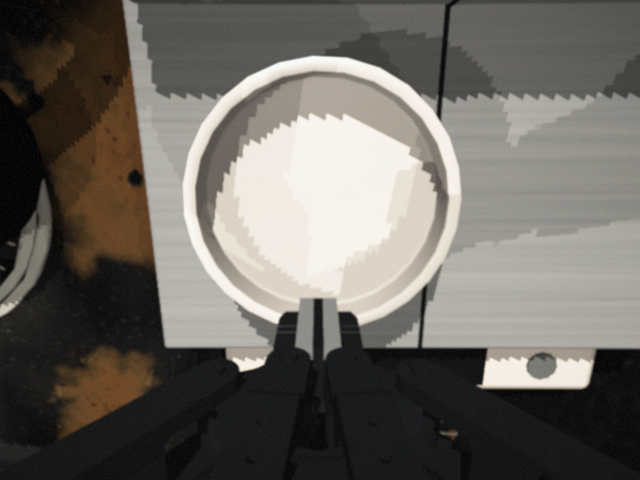

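The dish has not moved, yet the fingers (rows 298+) overlap its near rim (row ~320). I'll check the geometry with depth before going on.

```bash
python3 - <<'E'
from h import *
np.set_printoptions(precision=1,suppress=True)
d=wrist();C=cloud(d);s=observe();Ti=np.linalg.inv(toolT(s))
print(s["position"])
for v,u in[(300,306),(305,330),(315,306),(330,306),(345,308),(310,280),(318,270),(70,321),(190,321),(300,380),(340,200),(340,290),(40,500),(330,345)]:
    p=C[v,u];print(v,u,p,Ti[:3,:3]@p+Ti[:3,3])
print(pix(d,[(toolT(s)@np.array([a,0,b,1]))[:3] for a,b in((11,19),(0,19),(-11,19),(11,0),(11,-30))]))
E
```

```text
[457.9  33.6  61.5]
300 306 [468.3  39.1  80.3] [ 11.2  -3.7 -18.8]
305 330 [469.2  30.6  83.3] [ 10.7   4.7 -21.8]
315 306 [467.8  38.7  91. ] [ 10.7  -3.4 -29.4]
330 306 [468.4  38.5 102.1] [ 11.2  -3.1 -40.6]
345 308 [468.4  37.7 110.4] [ 11.   -2.3 -48.9]
310 280 [456.1  47.9  66.8] [  0.6 -14.4  -5.3]
318 270 [454.2  51.2  70.9] [ -0.7 -18.   -9.4]
70 321 [545.1  46.6  70.7] [88.1  1.5 -9.1]
190 321 [504.   39.5  55.8] [46.4  1.7  5.7]
300 380 [466.2   9.5  65.2] [ 4.2 25.1 -3.7]
340 200 [418.6  84.6  36. ] [-30.4 -56.7  25.5]
340 290 [463.5  42.8 100.8] [  7.   -8.2 -39.3]
40 500 [570.3 -20.3  36.9] [102.   71.6  24.6]
330 345 [465.9  25.3  93.5] [  6.5   9.4 -32. ]
[[316.7 264.3]
 [316.7 287.3]
 [316.7 309.5]
 [316.6 280.5]
 [316.4 314.9]]
```

```bash
python3 - <<'E'
from h import *
np.set_printoptions(precision=1,suppress=True)
print(tip_extent)
d=wrist();C=cloud(d);s=observe();Ti=np.linalg.inv(toolT(s))
for v in range(292,304): 
    p=C[v,306];q=C[v,331];print(v,Ti[:3,:3]@p+Ti[:3,3],Ti[:3,:3]@q+Ti[:3,3])
d=get_image("side");C=cloud(d)
u,v=pix(d,[s["position"]])[0];print(u,v)
u,v=int(u),int(v)
f=d["frame"][max(0,v-75):v+45,u-80:u+80,::-1];cv2.imwrite("pics/s3.png",cv2.resize(f,None,fx=4,fy=4,interpolation=cv2.INTER_NEAREST))
E
```

```text
19.0
292 [ 4.3 -4.4  4. ] [4.2 5.9 4.2]
293 [ 3.4 -4.4  4.9] [3.1 6.  5.7]
294 [ 2.4 -4.5  6.2] [3.  6.  4.8]
295 [ 2.9 -4.4  4.1] [2.2 6.  5.6]
296 [ 1.6 -4.5  6. ] [2.  6.  5.2]
297 [ 1.2 -4.5  5.8] [1.4 6.  5.4]
298 [ 11.1  -3.8 -16.9] [ 10.6   5.3 -15.7]
299 [ 11.2  -3.8 -17.8] [ 11.1   5.2 -17.7]
300 [ 10.8  -3.8 -18. ] [ 11.    5.2 -18.3]
301 [ 10.7  -3.8 -18.5] [ 10.7   5.2 -18.6]
302 [ 11.   -3.7 -20. ] [ 11.    5.1 -19.9]
303 [ 10.7  -3.7 -20.2] [ 10.8   5.1 -20.4]
265.81720356387 239.92890103285882
```

View pics/s3.png

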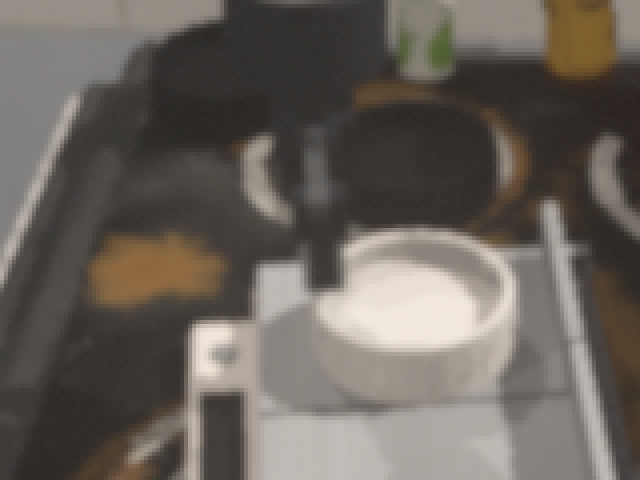

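The side crop confirms it: the dark fingertips sit over the near rim, near (325,290) in the crop, not behind it. The depth image puts the real fingertip about 17 mm behind the reported TCP, where the stated extent is 19 mm ahead. So the tip is at z ≈ 78, above the dish. I'll use this measured offset, back off and go lower.

```bash
python3 -m handwheel '[[[-0.02,0,0,0,0,0,0],[-0.04,0,0,0,0,0,0],[-0.052,0,0,0,0,0,0],[-0.052,0,0,0,0,0,0],[-0.052,0,0,0,0,0,0],[-0.052,0,0.02,0,0,0,0],[-0.052,0,0.04,0,0,0,0],[-0.052,0,0.055,0,0,0,0],[-0.052,0,0.064,0,0,0,0],[-0.052,0,0.068,0,0,0,0],[-0.052,0,0.068,0,0,0,0],[-0.052,0,0.068,0,0,0,0]]]'; python3 - <<'E'
from h import *
np.set_printoptions(precision=1,suppress=True)
s=observe();print(s["position"],s["contact_force"])
d=wrist();C=cloud(d);Ti=np.linalg.inv(toolT(s))
for v in (290,294,296,297,298,299,300,304): print(v,C[v,306],Ti[:3,:3]@C[v,306]+Ti[:3,3])
for u in (270,285,350,360,370): print(u,C[300,u])
E
```

```text
t: 7.25
position: [432.2, 29.3, 27.6]
orientation: [-0.0, 0.997, 0.082, 0.0]
contact_force: [-0.4, -0.0, 0.3]
grip_width: 0.003
grasp_force: 0.0
[432.2  29.3  27.6] [-0.4 -0.   0.3]
290 [455.3  36.3  67.1] [ 23.9  -3.1 -39.5]
294 [455.1  36.2  69.6] [ 23.7  -3.  -42. ]
296 [454.4  36.1  69.5] [ 23.   -3.  -41.9]
297 [454.3  36.1  69.9] [ 22.9  -3.  -42.3]
298 [454.3  36.   70.6] [ 22.9  -3.  -43. ]
299 [453.9  36.   70.5] [ 22.5  -3.  -42.9]
300 [453.8  36.   70.9] [ 22.4  -3.  -43.3]
304 [452.2  35.7  70.1] [ 20.8  -3.  -42.5]
270 [451.7  46.4  70.2]
285 [452.5  42.   70.4]
350 [455.8  23.2  70.7]
360 [455.6  20.1  69.2]
370 [456.1  17.1  69.2]
```

```bash
python3 -m handwheel '[[[0.004,0,0,0,0,0,0],[0.008,0,0,0,0,0,0],[0.01,0,0,0,0,0,0],[0.012,0,0,0,0,0,0],[0.014,0,0,0,0,0,0],[0.016,0,0,0,0,0,0]]]' | sed -n '2p;4p'; for i in 1 2 3; do python3 -m handwheel '[[[0.002,0,0,0,0,0,0],[0.004,0,0,0,0,0,0],[0.006,0,0,0,0,0,0]]]' | sed -n '2p;4p'; done
```

```text
position: [439.8, 30.5, 27.5]
contact_force: [-2.4, -0.3, 1.2]
position: [440.6, 30.4, 27.1]
contact_force: [-6.1, -0.6, 5.1]
position: [443.7, 31.0, 27.1]
contact_force: [-5.8, -0.4, 3.7]
position: [446.7, 31.5, 27.1]
contact_force: [-5.5, -0.4, 3.7]
```

```bash
python3 -m handwheel '[[[0.002,0,-0.001,0,0,0,0],[0.004,0,-0.001,0,0,0,0],[0.006,0,-0.001,0,0,0,0]]]' | sed -n '2p;4p'; python3 -m handwheel '[[[0.002,0,-0.001,0,0,0,0],[0.004,0,-0.001,0,0,0,0],[0.006,0,-0.001,0,0,0,0]]]' | sed -n '2p;4p'
```

```text
position: [451.7, 32.5, 27.8]
contact_force: [-2.2, -0.2, -0.8]
position: [454.9, 33.0, 28.5]
contact_force: [-1.8, -0.1, -1.7]
```

```bash
python3 -m handwheel '[[[0.001,0,0.0006,0,0,0,0],[0.003,0,0.0006,0,0,0,0],[0.005,0,0.0006,0,0,0,0]]]' | sed -n '2p;4p'; for i in 1 2 ; do python3 -m handwheel '[[[0.001,0,0,0,0,0,0],[0.002,0,0,0,0,0,0],[0.003,0,0,0,0,0,0]]]' | sed -n '2p;4p'; done
```

```text
position: [456.0, 33.1, 28.2]
contact_force: [-6.7, -1.0, 5.7]
position: [457.6, 33.4, 28.2]
contact_force: [-4.8, 0.1, 4.0]
position: [459.1, 33.6, 28.2]
contact_force: [-5.5, -1.1, 4.1]
```

```bash
python3 -m handwheel '[[[0,0,-0.0003,0,0,0,0],[0.001,0,-0.0003,0,0,0,0],[0.001,0,-0.0003,0,0,0,0]]]' | sed -n '2p;4p'; for i in 1 2 ; do python3 -m handwheel '[[[0.001,0,0,0,0,0,0],[0.002,0,0,0,0,0,0]]]' | sed -n '2p;4p'; done
```

```text
position: [460.9, 34.0, 28.3]
contact_force: [-3.1, -0.4, -0.5]
position: [460.9, 33.9, 28.3]
contact_force: [-6.6, -1.5, 3.6]
position: [461.0, 33.9, 28.2]
contact_force: [-8.4, -1.4, 7.2]
```

```bash
python3 -m handwheel '[[[0,0,-0.0004,0,0,0,0],[0,0,-0.0008,0,0,0,0]]]' | sed -n '2p;4p'; python3 -m handwheel '[[[0.0005,0,0,0,0,0,0],[0.001,0,0,0,0,0,0]]]' | sed -n '2p;4p'
```

```text
position: [461.4, 34.0, 28.4]
contact_force: [-4.3, -0.8, -0.9]
position: [461.4, 34.0, 28.3]
contact_force: [-7.1, -1.2, 1.8]
```

```bash
python3 -m handwheel '[[[0.0005,0,-0.0003,0,0,0,0],[0.0008,0,-0.0006,0,0,0,0]]]' | sed -n '1,2p;4p'; python3 -m handwheel '[[[0,0,0,0,0,0,0],[0,0,0,0,0,0,0],[0,0,0,0,0,0,0]]]' | sed -n '2p;4p'
```

```text
t: 11.6
position: [461.6, 34.0, 28.4]
contact_force: [-6.5, -0.9, -2.5]
position: [461.7, 34.0, 28.4]
contact_force: [-6.4, -0.1, -1.2]
```

```bash
python3 -m handwheel '[[[0.0005,0,-0.0001,0,0,0,0],[0.001,0,-0.0001,0,0,0,0],[0.001,0,-0.0001,0,0,0,0]]]' | sed -n '1,2p;4p'; python3 -m handwheel '[[[0,0,0,0,0,0,0],[0,0,0,0,0,0,0],[0,0,0,0,0,0,0]]]' | sed -n '2p;4p'
```

```text
t: 12.2
position: [461.7, 34.0, 28.4]
contact_force: [-7.0, -1.4, -0.6]
position: [461.7, 34.0, 28.4]
contact_force: [-7.6, -1.2, -0.9]
```

```bash
python3 -m handwheel '[[[0.0005,0,-0.0002,0,0,0,0],[0.0008,0,-0.0003,0,0,0,0]]]' | sed -n '1,2p;4p'; python3 -m handwheel '[[[0,0,0,0,0,0,0],[0,0,0,0,0,0,0],[0,0,0,0,0,0,0]]]' | sed -n '2p;4p'
```

```text
t: 12.7
position: [461.8, 34.0, 28.4]
contact_force: [-7.5, -1.5, -1.6]
position: [461.8, 34.0, 28.4]
contact_force: [-6.6, -0.6, -1.3]
```

```bash
python3 -m handwheel '[[[0.0003,0,-0.0001,0,0,0,0],[0.0003,0,-0.0001,0,0,0,0],[0.0003,0,-0.0001,0,0,0,0]]]' | sed -n '1,2p;4p'; python3 -m handwheel '[[[0,0,0,0,0,0,0],[0,0,0,0,0,0,0],[0,0,0,0,0,0,0],[0,0,0,0,0,0,0],[0,0,0,0,0,0,0]]]' | sed -n '2p;4p'
```

```text
t: 13.3
position: [461.9, 34.0, 28.4]
contact_force: [-6.9, -2.2, -0.6]
position: [461.8, 34.0, 28.4]
contact_force: [-7.2, -1.6, -0.5]
```

```bash
python3 -m handwheel '[[[0.0006,0,-0.0001,0,0,0,0],[0.0012,0,-0.0002,0,0,0,0],[0.0012,0,-0.0002,0,0,0,0]]]' | sed -n '1,2p;4p'; python3 -m handwheel '[[[0,0,0,0,0,0,0],[0,0,0,0,0,0,0],[0,0,0,0,0,0,0]]]' | sed -n '2p;4p'
```

```text
t: 14.1
position: [462.0, 33.9, 28.4]
contact_force: [-8.7, -1.0, -1.2]
position: [462.0, 33.9, 28.4]
contact_force: [-6.8, -0.9, -0.3]
```

```bash
python3 -m handwheel '[[[0.0008,0,-0.0001,0,0,0,0],[0.0016,0,-0.0002,0,0,0,0],[0.0016,0,-0.0002,0,0,0,0]]]' | sed -n '1,2p;4p'; for i in 1 2 3 4; do python3 -m handwheel '[[[0,0,0,0,0,0,0],[0,0,0,0,0,0,0]]]' | sed -n '4p';done
```

```text
t: 14.7
position: [462.2, 33.9, 28.4]
contact_force: [-8.8, -1.7, 0.7]
contact_force: [-9.0, -0.8, 0.1]
contact_force: [-9.4, -1.1, -0.5]
contact_force: [-9.5, -0.7, 0.3]
contact_force: [-9.6, -1.7, 0.6]
```

```bash
python3 -m handwheel '[[[0,0,0,0,0,0,0],[0,0,0,0,0,0,0],[0,0,0,0,0,0,0],[-0.004,0,0,0,0,0,0],[-0.02,0,0,0,0,0,0],[-0.04,0,-0.02,0,0,0,0],[-0.04,-0.05,-0.06,0,0,0,0],[0.0,-0.11,-0.12,0,0,0,0],[0.07,-0.154,-0.12,0,0,0,0],[0.122,-0.154,-0.12,0,0,0,0],[0.122,-0.154,-0.12,0,0,0,0],[0.122,-0.154,-0.12,0,0,0,0]]]'; python3 - <<'E'
from h import *
np.set_printoptions(precision=1,suppress=True)
d=wrist();np.savez("pics/w4.npz",**d);cv2.imwrite("pics/w4.png",d["frame"][:,:,::-1])
E
```

```text
t: 16.7
position: [514.3, 121.2, 89.7]
orientation: [-0.0, 0.997, 0.082, 0.001]
contact_force: [-0.4, 0.0, -0.1]
grip_width: -0.002
grasp_force: 0.0
```

View pics/w4.png

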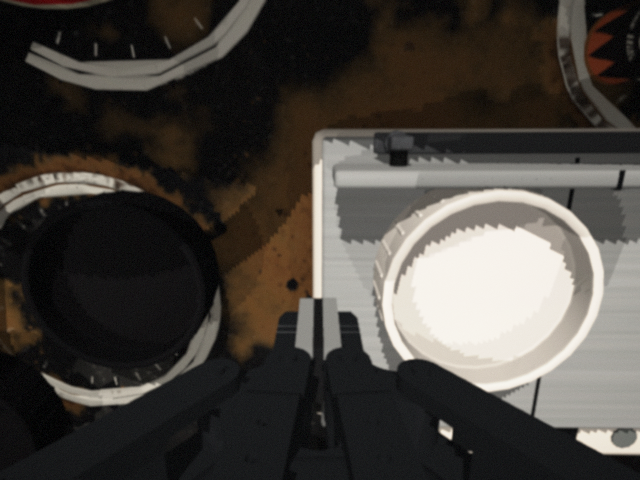

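The view shows the dish at (492,290) against the rail, with the line at (537,400) in front and (572,198) behind it, and the fingers well clear on the left.

```bash
cat >> h.py <<'E'
ex=np.array([np.cos(.162),np.sin(.162)]);ey=np.array([-ex[1],ex[0]])
def dish(d,box):
    C=cloud(d);z=C[:,:,2];m=((z>64)&(z<77)).astype(np.uint8);r0,r1,c0,c1=box;k=np.zeros_like(m);k[r0:r1,c0:c1]=1;m*=k
    c=max(cv2.findContours(m,0,1)[0],key=cv2.contourArea);q=plane(d,c[:,0],70)[:,:2].astype(np.float32)
    return cv2.minEnclosingCircle(q)
def uline(P): return P[:,:2]@ey
E
python3 - <<'E'
from h import *
np.set_printoptions(precision=1,suppress=True)
d=dict(np.load("pics/w4.npz"));(c,r)=dish(d,(186,395,370,610));print("dish",c,r)
L=line(d,range(396,424,3),np.linspace(537,531,10));print(L[:3],uline(plane(d,L,36)),"dish v",np.array(c)@ey)
d1=dict(np.load("pics/w1.npz"));P=plane(d1,line(d1,range(145,255,6),[331]*19),36);print(uline(P),P[:,:2]@ex)
T=toolT(observe());print((T[:2,3]-np.array(c))@ex,(T[:2,3]-np.array(c))@ey)
E
```

```text
dish (532.4259643554688, 50.98481369018555) 63.361656188964844
[[535.4 396. ]
 [534.6 399. ]
 [534.4 402. ]] [-91.2 -91.1 -91.3 -91.1 -91.3 -89.7 -88.2] dish v -35.558977483398785
[-90.7 -90.8 -90.8 -91.5 -97.5 -97.8 -97.5 -96.9 -94.2 -93.8 -91.6 -90.9
 -90.9 -90.9 -90.3 -87.6 -87.1 -90.8] [530.4 525.1 519.7 514.3 503.3 497.8 492.2 486.5 480.8 475.1 469.3 463.4
 457.5 451.6 445.6 439.5 433.4 427.3]
-7.647920888051072 71.8052972384007
```

```bash
cat >> h.py <<'E'
from scipy.optimize import least_squares
def dish(d,guess):
    "rim circle r=50 at z=70: rim points of the depth picture near the guess, outer wall fit"
    C=cloud(d);z=C[:,:,2];P=C[(z>66)&(z<74)][:,:2];rad=np.linalg.norm(P-guess,axis=1);P=P[(rad>38)&(rad<56)]
    f=least_squares(lambda c:np.linalg.norm(P-c,axis=1)-48,guess,loss="soft_l1",f_scale=1.5)
    return f.x,np.median(np.abs(f.fun))
E
python3 - <<'E'
from h import *
np.set_printoptions(precision=1,suppress=True)
d=dict(np.load("pics/w4.npz"));c,e=dish(d,np.array([522.4,43.7]));print(c,e,"left of line",c@ey+91)
d1=dict(np.load("pics/w1.npz"));c1,e=dish(d1,np.array([500.5,39]));print(c1,e,c1@ey+91, (c-c1)@ex)
T=toolT(observe());print("tool rel dish",(T[:2,3]-c)@ex,(T[:2,3]-c)@ey)
E
```

```text
[523.1  43.2] 1.6925606176030499 left of line 49.215629013013675
[500.4  38.7] 1.3032828178059006 48.48773670481957 23.07100284014145
tool rel dish 2.826877821354192 78.03069074198824
```

```bash
python3 -m handwheel '[[[-0.005,0,0.05,0,0,0,0],[-0.005,0,0.1,0,0,0,0],[-0.005,0,0.12,0,0,0,0],[-0.005,0,0.123,0,0,0,0],[-0.005,0,0.123,0,0,0,0],[-0.005,0.01,0.123,0,0,0,0],[-0.005,0.016,0.123,0,0,0,0],[-0.005,0.02,0.123,0,0,0,0],[-0.005,0.02,0.123,0,0,0,0]]]'; for i in 1 2 3 4; do python3 -m handwheel '[[[0,0.002,0,0,0,0,0],[0,0.004,0,0,0,0,0],[0,0.006,0,0,0,0,0]]]' | sed -n '2p;4p'; done
```

```text
t: 17.65
position: [513.0, 110.0, 28.4]
orientation: [0.0, 0.997, 0.082, 0.0]
contact_force: [0.7, -0.8, -0.2]
grip_width: 0.0
grasp_force: 0.0
position: [513.1, 107.7, 28.0]
contact_force: [-0.5, 0.8, -0.0]
position: [513.6, 104.7, 28.0]
contact_force: [-0.5, 1.2, -0.1]
position: [514.0, 102.1, 28.0]
contact_force: [-0.3, 2.7, -1.1]
position: [514.4, 99.2, 28.0]
contact_force: [-1.5, 4.0, 0.1]
```

```bash
for i in 1 2 3 4 5; do python3 -m handwheel '[[[0,0.003,0,0,0,0,0],[0,0.006,0,0,0,0,0],[0,0.009,0,0,0,0,0],[0,0.012,0,0,0,0,0],[0,0.015,0,0,0,0,0]]]' | sed -n '2p;4p'; done
```

```text
position: [516.1, 91.0, 28.0]
contact_force: [-0.8, 1.6, -1.4]
position: [517.2, 83.8, 28.0]
contact_force: [-0.7, 2.8, -1.1]
position: [518.3, 76.5, 28.0]
contact_force: [-0.4, 2.9, -0.7]
position: [519.6, 69.0, 28.0]
contact_force: [-0.7, 2.5, -1.0]
position: [520.8, 61.6, 28.0]
contact_force: [-0.3, 2.5, -0.1]
```

```bash
for i in 1 2 ; do python3 -m handwheel '[[[0,0.003,0,0,0,0,0],[0,0.006,0,0,0,0,0],[0,0.009,0,0,0,0,0],[0,0.012,0,0,0,0,0],[0,0.015,0,0,0,0,0],[0,0.018,0,0,0,0,0],[0,0.019,0,0,0,0,0]]]' | sed -n '2p;4p'; done
python3 -m handwheel '[[[0,0,0,0,0,0,0],[0,-0.005,0,0,0,0,0],[0,-0.02,0,0,0,0,0],[0,-0.04,-0.01,0,0,0,0],[0,-0.05,-0.05,0,0,0,0],[0,0.03,-0.12,0,0,0,0],[0,0.06,-0.2,0,0,0,0],[0,0.1,-0.24,0,0,0,0],[0,0.12,-0.24,0,0,0,0],[0,0.12,-0.24,0,0,0,0],[0,0.12,-0.24,0,0,0,0]]]'
python3 - <<'E'
from h import *
np.set_printoptions(precision=1,suppress=True)
d=wrist();np.savez("pics/w5.npz",**d);cv2.imwrite("pics/w5.png",d["frame"][:,:,::-1])
c,e=dish(d,np.array([533,-15.]));print(c,e,c@ey+91,c@ex)
E
```

```text
position: [522.4, 52.1, 28.0]
contact_force: [-0.4, 2.8, -1.3]
position: [523.9, 42.8, 28.0]
contact_force: [-0.3, 2.9, 0.0]
t: 23.85
position: [532.7, -15.2, 147.0]
orientation: [-0.0, 0.997, 0.083, -0.001]
contact_force: [-0.0, 0.4, 0.8]
grip_width: -0.0
grasp_force: 0.0
[532.6 -16.2] 2.0730178968021384 -10.878209985567494 523.0615334929962
```

View pics/w5.png

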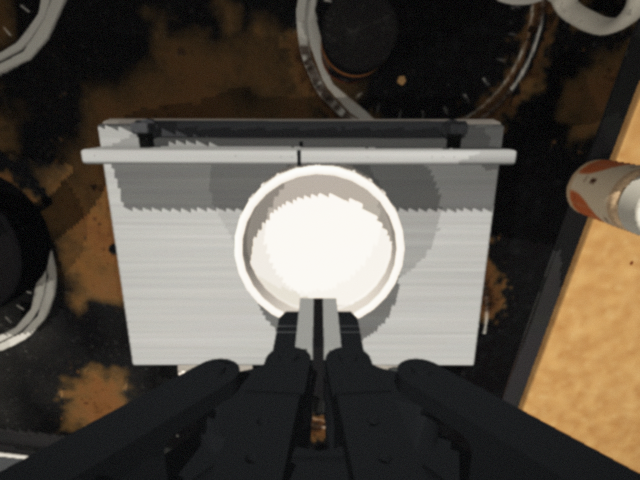

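The view shows the dish at (319,245), past the line, which crosses the rail top at (299,155). It stands about 11 mm right of the line and still against the rail. Next I'll tap it back from the right.

```bash
python3 -m handwheel '[[[0,0.08,0,0,0,0,0],[0,0.15,0,0,0,0,0],[0,0.158,0.03,0,0,0,0],[0,0.158,0.1,0,0,0,0],[0,0.158,0.17,0,0,0,0],[0,0.158,0.22,0,0,0,0],[0,0.158,0.234,0,0,0,0],[0,0.158,0.238,0,0,0,0],[0,0.158,0.238,0,0,0,0],[0,0.15,0.238,0,0,0,0],[0,0.142,0.238,0,0,0,0],[0,0.14,0.238,0,0,0,0]]]'; python3 - <<'E'
from h import *
d=dict(np.load("pics/w5.npz"));L=line(d,[153,155,157],[299]*3);print(L,uline(plane(d,L,68)))
p=observe()["position"][:2];print("v",p@ey,"x",p@ex,"to go to -150.6")
E
for i in 1 2; do python3 -m handwheel '[[[0,-0.002,0,0,0,0,0],[0,-0.004,0,0,0,0,0],[0,-0.006,0,0,0,0,0]]]' | sed -n '2p;4p'; done
```

```text
t: 25.1
position: [545.7, -84.4, 29.9]
orientation: [-0.0, 0.997, 0.083, 0.001]
contact_force: [0.3, -0.1, -0.0]
grip_width: -0.005
grasp_force: 0.0
[[298.46170678 153.        ]
 [298.49416342 155.        ]
 [298.55628595 157.        ]] [-90.54460925 -90.55156489 -90.57490903]
v -171.29560473305403 x 524.9756168465649 to go to -150.6
position: [544.7, -82.3, 29.1]
contact_force: [-0.2, -0.0, -0.4]
position: [544.2, -79.3, 28.9]
contact_force: [-0.1, -0.1, 0.6]
```

```bash
python3 -m handwheel '[[[0,-0.002,0.001,0,0,0,0],[0,-0.004,0.001,0,0,0,0],[0,-0.006,0.001,0,0,0,0],[0,-0.008,0.001,0,0,0,0],[0,-0.01,0.001,0,0,0,0]]]' | sed -n '2p;4p';  python3 -m handwheel '[[[0,-0.002,0,0,0,0,0],[0,-0.004,0,0,0,0,0],[0,-0.006,0,0,0,0,0],[0,-0.008,0,0,0,0,0],[0,-0.01,0,0,0,0,0]]]' | sed -n '2p;4p';  python3 -m handwheel '[[[0,-0.002,0,0,0,0,0],[0,-0.004,0,0,0,0,0],[0,-0.006,0,0,0,0,0],[0,-0.008,0,0,0,0,0],[0,-0.009,0,0,0,0,0],[0,-0.009,0,0,0,0,0]]]' | sed -n '2p;4p'; python3 -c "
from h import *
print(observe()['position'][:2]@ey)"
```

```text
position: [543.5, -74.8, 28.5]
contact_force: [0.9, -1.9, -0.6]
position: [542.5, -69.4, 28.5]
contact_force: [0.3, -2.7, -1.4]
position: [541.8, -64.9, 28.5]
contact_force: [0.6, -2.4, -1.4]
-151.40115639899915
```

```bash
python3 -m handwheel '[[[0,-0.001,0,0,0,0,0],[0,-0.001,0,0,0,0,0],[0,0.005,0,0,0,0,0],[0,0.02,0,0,0,0,0],[0,0.03,-0.02,0,0,0,0],[0,0.03,-0.1,0,0,0,0],[-0.05,0.0,-0.18,0,0,0,0],[-0.1,-0.06,-0.26,0,0,0,0],[-0.12,-0.1,-0.3,0,0,0,0],[-0.12,-0.1,-0.3,0,0,0,0],[-0.12,-0.1,-0.3,0,0,0,0],[-0.12,-0.1,-0.3,0,0,0,0]]]'
python3 - <<'E'
from h import *
np.set_printoptions(precision=1,suppress=True)
d=wrist();np.savez("pics/w6.npz",**d);cv2.imwrite("pics/w6.png",d["frame"][:,:,::-1])
c,e=dish(d,np.array([531,-6.]));print(c,e,c@ey+90.9,c@ex)
E
```

```text
t: 28.5
position: [474.5, -26.5, 178.1]
orientation: [0.0, 0.997, 0.082, -0.0]
contact_force: [-0.1, -0.2, 0.6]
grip_width: -0.003
grasp_force: 0.0
[530.3  -6.4] 1.886513391490233 -0.9325310682665986 522.3757780657024
```

View pics/w6.png

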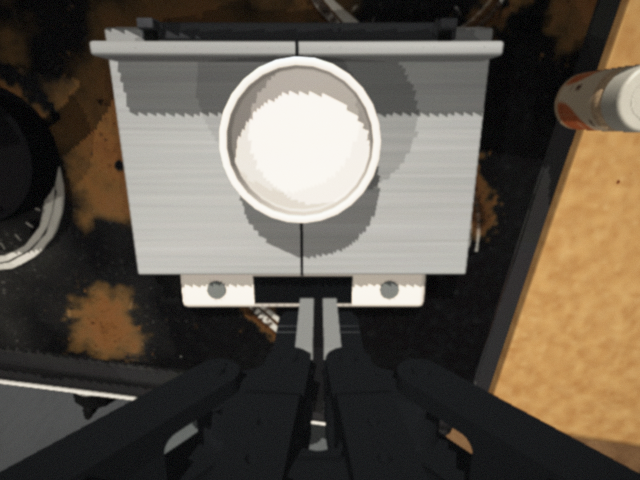

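The dish sits at (300,140), with the line showing at (301,250) in front and (297,48) on the rail, so it is nearly centred. One check against the line in this same picture.

```bash
python3 - <<'E'
from h import *
np.set_printoptions(precision=1,suppress=True)
d=dict(np.load("pics/w6.npz"))
L=line(d,range(232,270,6),[301]*7);print(uline(plane(d,L,36)));L=line(d,[46,48,50],[297]*3);print(uline(plane(d,L,68)))
m=cv2.inRange(d["frame"],(170,165,160),(255,255,255));m[:58]=0;m[225:]=0;m[:,:212]=0;m[:,388:]=0
c=max(cv2.findContours(m,0,1)[0],key=cv2.contourArea);q=cv2.convexHull(plane(d,c[:,0],70)[:,:2].astype(np.float32))[:,0]
e=cv2.fitEllipse(q);print(e,np.array(e[0])@ey,np.array(e[0])@ex)
C=cloud(d);R=[C[48,u,:2]@ex for u in range(130,480,10)];print("rail centre x",np.median(R))
E
```

```text
[-91.  -90.8 -90.8 -90.7 -90.6 -90.7 -90.8]
[-90.6 -90.6 -90.6]
((520.77734375, -2.791057586669922), (97.96940612792969, 122.07499694824219), 63.11847686767578) -86.75191038837109 513.508459336091
rail centre x 575.0521417180364
```

```bash
python3 -m handwheel '[[[0,0,-0.06,0,0,0,0],[0,0,-0.12,0,0,0,0],[0,0,-0.16,0,0,0,0],[0,0,-0.16,0,0,0,0],[0,0,-0.16,0,0,0,0]]]'; python3 -c "
from plant import *
print(sign_off())"
```

```text
t: 29.05
position: [474.4, -26.1, 257.6]
orientation: [-0.0, 0.997, 0.082, -0.001]
contact_force: [-0.4, -0.3, -0.4]
grip_width: -0.0
grasp_force: 0.0
the job is handed in; nothing more can be done
None
```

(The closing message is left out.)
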